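# Find the tired contact finger

## Task

Press the free tip of each of the three copper contact fingers straight down onto its stop and hold it there a moment, one after another from the arm's left to its right, gently: never more than 15 N. Feel how hard each one pushes back, then stand the brass coupler upright in the round dish of the weakest finger, let go, and leave all three fingers free. Leave the cup, the tuner and the foot pad where they are.

Things in the scene. Friction and masses are not known exactly. Their poses are not given: they have to be found in the camera images.
- stand_p: One of three look-alike fixed test stands in a row along y, about 130 mm apart, in any order (left = larger y). Grey base plate 185 x 50 x 6 mm, x -85 to +100 mm. Origin on the bench under the finger's button; x points from button to clamp (within 12 degrees of world x), z up. Dish at x = -55 mm, clamp block at x = 68 to 96 mm, top 57 mm high
- clamp_p: Steel carriage of stand_p: 112 x 40 mm plate with dark clamp block, black stop post and copper finger. Same origin and axes as the stand. It sits on rubber pads giving 0.25 mm per N (5 mm at most), so past the stop the force rises by about 4 N per mm. More than 15 N on carriage, finger or stop spoils it
- leaf_p (a joint): Bend of the copper finger of stand_p (rad): 0 free, 0.13 on its stop (tip 9 mm down); springs back when let go. On the stop means above 0.122
- tip_p (a point): Top centre of the brass button (16 mm across) on the finger's free tip, stand_p, 46 mm above the bench when free. Copper strip 14 mm wide, 2.5 mm thick, 70 mm from tip to clamp. Pressed down it meets its stop after 9 mm; the force there is 1.5 to 8 N, differing by finger; the weakest needs less than half of either other
- dish_p (a point): Centre of the inner floor of the white round dish of stand_p, 8 mm above the bench; inside diameter 43 mm, outside 50 mm, rim 4 mm above its floor
- stand_q: One of three look-alike fixed test stands in a row along y, about 130 mm apart, in any order (left = larger y). Grey base plate 185 x 50 x 6 mm, x -85 to +100 mm. Origin on the bench under the finger's button; x points from button to clamp (within 12 degrees of world x), z up. Dish at x = -55 mm, clamp block at x = 68 to 96 mm, top 57 mm high
- clamp_q: Steel carriage of stand_q: 112 x 40 mm plate with dark clamp block, black stop post and copper finger. Same origin and axes as the stand. It sits on rubber pads giving 0.25 mm per N (5 mm at most), so past the stop the force rises by about 4 N per mm. More than 15 N on carriage, finger or stop spoils it
- leaf_q (a joint): Bend of the copper finger of stand_q (rad): 0 free, 0.13 on its stop (tip 9 mm down); springs back when let go. On the stop means above 0.122
- tip_q (a point): Top centre of the brass button (16 mm across) on the finger's free tip, stand_q, 46 mm above the bench when free. Copper strip 14 mm wide, 2.5 mm thick, 70 mm from tip to clamp. Pressed down it meets its stop after 9 mm; the force there is 1.5 to 8 N, differing by finger; the weakest needs less than half of either other
- dish_q (a point): Centre of the inner floor of the white round dish of stand_q, 8 mm above the bench; inside diameter 43 mm, outside 50 mm, rim 4 mm above its floor
- stand_r: One of three look-alike fixed test stands in a row along y, about 130 mm apart, in any order (left = larger y). Grey base plate 185 x 50 x 6 mm, x -85 to +100 mm. Origin on the bench under the finger's button; x points from button to clamp (within 12 degrees of world x), z up. Dish at x = -55 mm, clamp block at x = 68 to 96 mm, top 57 mm high
- clamp_r: Steel carriage of stand_r: 112 x 40 mm plate with dark clamp block, black stop post and copper finger. Same origin and axes as the stand. It sits on rubber pads giving 0.25 mm per N (5 mm at most), so past the stop the force rises by about 4 N per mm. More than 15 N on carriage, finger or stop spoils it
- leaf_r (a joint): Bend of the copper finger of stand_r (rad): 0 free, 0.13 on its stop (tip 9 mm down); springs back when let go. On the stop means above 0.122
- tip_r (a point): Top centre of the brass button (16 mm across) on the finger's free tip, stand_r, 46 mm above the bench when free. Copper strip 14 mm wide, 2.5 mm thick, 70 mm from tip to clamp. Pressed down it meets its stop after 9 mm; the force there is 1.5 to 8 N, differing by finger; the weakest needs less than half of either other
- dish_r (a point): Centre of the inner floor of the white round dish of stand_r, 8 mm above the bench; inside diameter 43 mm, outside 50 mm, rim 4 mm above its floor
- coupler: Brass coupler, loose, standing upright: 25 mm diameter, 45 mm tall, with a narrower waist (20 mm) from 14 to 20 mm up; about 110 g. Origin at the centre of its underside, z up along it
- cup: Red plastic parts cup, 60 mm across the mouth, 60 mm tall, loose bystander; origin at the centre of its underside
- tuner: Silver tuner box 65 x 45 x 22 mm with two brass sockets, loose bystander; origin at the centre of its underside
- footpad: Black rubber foot pad, disc 40 mm across and 14 mm high, loose bystander; origin at the centre of its underside
There are look-alikes about, which are no part of the job. Of the things like the coupler, leave any that is black, purple or red; of the rest the smaller one is meant.

How it is judged:
On the way, in this order (a step that is already met when the one before it is completed fails the run):
1. the left finger is pressed down on its stop and held there a moment (((world y of stand_p above 0.065 m and value of joint leaf_p above 0.122 rad) or (world y of stand_q above 0.065 m and value of joint leaf_q above 0.122 rad) or (world y of stand_r above 0.065 m and value of joint leaf_r above 0.122 rad))), for 0.15 s.
2. the middle finger is pressed down on its stop and held there a moment (((world y of stand_p between -0.065 and 0.065 m and value of joint leaf_p above 0.122 rad) or (world y of stand_q between -0.065 and 0.065 m and value of joint leaf_q above 0.122 rad) or (world y of stand_r between -0.065 and 0.065 m and value of joint leaf_r above 0.122 rad))), for 0.15 s.
3. the right finger is pressed down on its stop and held there a moment (((world y of stand_p below -0.065 m and value of joint leaf_p above 0.122 rad) or (world y of stand_q below -0.065 m and value of joint leaf_q above 0.122 rad) or (world y of stand_r below -0.065 m and value of joint leaf_r above 0.122 rad))), for 0.15 s.
At the end, for the whole second after the job is handed in: The brass coupler stands upright (0.1 rad) and still on the dish floor of the weakest finger, within 11 mm of its centre; all three fingers free (bend below 0.03 rad). The judge knows the weakest by its sag under its own weight, too small to measure without pressing (((horizontal distance between coupler and dish_p below 0.011 m and z of coupler in the frame of dish_p between -0.003 and 0.003 m and value of joint leaf_p above 0.0003 rad) or (horizontal distance between coupler and dish_q below 0.011 m and z of coupler in the frame of dish_q between -0.003 and 0.003 m and value of joint leaf_q above 0.0003 rad) or (horizontal distance between coupler and dish_r below 0.011 m and z of coupler in the frame of dish_r between -0.003 and 0.003 m and value of joint leaf_r above 0.0003 rad)) and angle between coupler's own z axis and vertical below 0.1 rad and linear speed of coupler below 0.02 m/s and value of joint each of leaf_p, leaf_q, leaf_r below 0.03 rad); the robot touches nothing.
It fails at once if more than 15 N on a contact finger or its clamp carriage (contact force between anything else and clamp_p above 15 N or contact force between anything else and clamp_q above 15 N or contact force between anything else and clamp_r above 15 N).
It fails at once if the red cup is moved more than 30 mm (distance of cup from where it was at the start of the episode above 0.03 m).
It fails at once if the tuner is moved more than 30 mm (distance of tuner from where it was at the start of the episode above 0.03 m).
It fails at once if the foot pad is moved more than 30 mm (distance of footpad from where it was at the start of the episode above 0.03 m).
It also fails if it takes over 64 s, if anything falls off the work surface, if the arm or the gripper's body presses on something with over 40 N, if the wrist force passes 120 N, or if a joint passes its speed limit or range.

## Robot

A 6-joint arm with a two-finger parallel gripper is mounted at the origin on the work surface. World frame = base frame: x ahead of the robot, y to its left, z up, the work surface at z = 0. Lengths are in m, angles in rad, forces in N, time in s.
With the tool pointing down it reaches from about 0.225 to 0.875 m from the base axis. Payload 3.4 kg.
Tool frame: the origin (TCP) lies at the very end of the fingers, on their centre line; the grasp point (between the pads) lies behind it (manip.grasp_offset is the z of the grasp point in the tool frame, in m); z points along the fingers, y is the line along which they close (so a half turn about z gives the same grasp; the last joint's range is limited). The gripper opens to 85 mm and grips with 20 to 120 N. Pads are 22 mm wide; open, the fingers measure 114 mm over their backs; the gripper's body (76 mm by 85 mm) begins 54 mm behind the grasp point. The pads swing forward as they close: fully open they stand 13 mm farther back than shut.
Start: joints at [-1.307, 0.276, 1.505, -0, 1.361, -0.121], TCP at [0.216, -0.533, 0.231] pointing down, gripper open.
Joint ranges: [-2.89, 2.89], [-0.75, 2.08], [0.22, 2.7], [-1.18, 4.32], [0.11, 2.71], [-2.7, 2.7]. Speed limits (rad/s): [2.57, 2.57, 3.14, 3.14, 3.14, 3.14].

## Interface

Orientations are given as a unit quaternion [w, x, y, z].
In Python, from rig import manip gives the robot as it stands.
- The arm moves only by the shell command python3 -m pendant 'ROWS' [FORCE]. ROWS is JSON, a list of rows, each an object of numbers: "dx", "dy", "dz": the shift along the tool's x, y, z in m; "rx", "ry", "rz": the turn, a rotation vector about the tool's x, y, z in degrees; "hand": the finger opening in m, from 0 to 0.0854. In form: [{"dx": .., "dy": .., "dz": .., "rx": .., "ry": .., "rz": .., "hand": ..}, ...]. A call has 1 to 12 rows; each row shifts and turns the commanded pose from where the row before left it, along the tool's axes as they then stand; what a row does not reach is not made up. A row lasts 1/12 s, in which the tool goes at most 41.7 mm and 7.16 degrees, less where a joint would pass 70% of its speed; a pose out of reach is approached as far as the arm can. A call is refused whole if a number of a shift passes 0.0417 or a number of a turn 7.16, either way. A call with a gripper value outside its range is refused whole. The fingers move at their own pace and stop on an object; FORCE is the grip in N (left out, the last holds). Time passes only in rows, so rows that do not move let the fingers close. It gives the time, the measured TCP pose, the force, the opening and the grip force at its end, in the units of the state.
- manip.get_state(): the state, without advancing time (a new reading comes with each control period).
- manip.get_image(name): name is "scene" or "side" or "wrist"; returns a dict with "frame" (384x512x3 uint8, red, green, blue), "fx", "fy", "cx", "cy" (pixels), "position" and "attitude" of the camera in the world; the wrist camera has in their place "mount" (4x4, takes a point from camera to tool coordinates, whose origin is the TCP and whose axes are the flange's). Camera axes: x right, y up, looking along -z (the intrinsics and any distortion apply to the point x, -y, -z); pixel columns grow to the right and rows downward; lengths in m; the calibration is good to about 2 mm. A picture is of the moment at which its call begins: read the wrist's pose just before it. There is no depth.
- manip.sign_off(): hands the job in; it is judged then, once.
The state is a dict: "clock": time; "qpos": joint angles; "qd": joint speeds; "effort": joint torques, N m; "position": TCP position; "ee_rot": TCP orientation; "contact_force": force on the tool from outside, world axes, zero at the start; "moment": the same for the moment, N m; "width": finger opening in m; "gripper_force": force on a finger pad.
Only numpy, scipy, OpenCV 4.12 (cv2) and the standard library are available. Lean on these libraries where they do the work, as an engineer would, in place of code of your own. Each camera call takes 0.05 s, during which the arm holds its last target. There are 200 camera calls.

## Working session

There is one attempt and no reset: what is moved stays moved. The work goes in short steps, Python scripts to look and compute and a shell command to move; the robot and the scene stay as the last step left them, time stands still between calls to the robot, and variables do not carry over. Pictures are saved under pics/ and viewed, at most 10 in all, crops included, and the job is handed in when it is done.

```bash
ls; mkdir -p pics
cat > h.py <<'E'
import numpy as np, cv2
from scipy.spatial.transform import Rotation as R
from rig import manip
def q(w): return R.from_quat([w[1],w[2],w[3],w[0]])
def snap(name):
    s=manip.get_state(); im=manip.get_image(name)
    if 'mount' in im:
        M=np.array(im['mount']); T=q(s['ee_rot']).as_matrix()
        im['P']=np.array(s['position'])+T@M[:3,3]; im['A']=T@M[:3,:3]
    else:
        a=np.array(im['attitude']); im['P']=np.array(im['position']); im['A']=q(a).as_matrix() if a.size==4 else a
    return im
def ray(im,u,v,z):
    d=im['A']@np.array([(u-im['cx'])/im['fx'],-(v-im['cy'])/im['fy'],-1])
    return im['P']+d*(z-im['P'][2])/d[2]
def save(im,fn): cv2.imwrite('pics/'+fn,cv2.cvtColor(im['frame'],cv2.COLOR_RGB2BGR))
E
python3 - <<'E'
from h import *
s=manip.get_state(); print({k:np.round(v,3) for k,v in s.items()}, manip.grasp_offset)
a=[]
for n in ['scene','side','wrist']:
    im=snap(n); print(n,{k:v for k,v in im.items() if k!='frame'}); a.append(im); np.save(n+'.npy',im,allow_pickle=True); 
    if n!='wrist': save(im,n+'0.png')
E
```

```text
pics
{'clock': np.float64(0.0), 'qpos': array([-1.307,  0.277,  1.506,  0.   ,  1.361, -0.121]), 'qd': array([ 0.001,  0.001,  0.001,  0.001, -0.   , -0.   ]), 'effort': array([-1.0000e-03, -4.1678e+01, -2.4581e+01, -0.0000e+00,  1.1000e-02,
       -0.0000e+00]), 'position': array([ 0.216, -0.532,  0.23 ]), 'ee_rot': array([-0.001,  0.982,  0.191, -0.   ]), 'contact_force': array([-0.347,  1.09 ,  0.717]), 'moment': array([ 0.035, -0.004, -0.014]), 'gripper_force': np.float64(0.0), 'width': np.float64(0.085)} -0.0187
scene {'fx': 470.4299313517531, 'fy': 470.4299313517531, 'cx': 253.18949534255492, 'cy': 190.84692122863854, 'position': array([1.05129601, 0.14046423, 0.93798971]), 'attitude': array([0.58777965, 0.15853227, 0.2046431 , 0.76648797]), 'P': array([1.05129601, 0.14046423, 0.93798971]), 'A': array([[-0.25876521, -0.83616699,  0.48359625],
       [ 0.96593713, -0.22527258,  0.12734886],
       [ 0.00245606,  0.50007703,  0.86597744]])}
side {'fx': 396.2245294074756, 'fy': 396.2245294074756, 'cx': 247.5248721322886, 'cy': 194.84407151205758, 'position': array([ 0.06339956, -0
[... 301 characters left out ...]
}
wrist {'fx': 301.7050324178583, 'fy': 301.7050324178583, 'cx': 262.22313670987097, 'cy': 189.4559311878122, 'mount': array([[ 5.35666660e-04,  9.46290920e-01,  3.23315956e-01,
         8.38526272e-02],
       [ 9.99999397e-01, -1.97047373e-04, -1.08006485e-03,
        -6.78411110e-04],
       [-9.58346998e-04,  3.23316339e-01, -9.46290456e-01,
        -1.41943787e-01],
       [ 0.00000000e+00,  0.00000000e+00,  0.00000000e+00,
         1.00000000e+00]]), 'P': array([ 0.29325082, -0.50061411,  0.37247478]), 'A': array([[ 3.75907609e-01,  8.76861922e-01,  2.99677559e-01],
       [-9.26656905e-01,  3.55941840e-01,  1.20881709e-01],
       [-6.71213585e-04, -3.23138633e-01,  9.46351400e-01]])}
```

View pics/scene0.png

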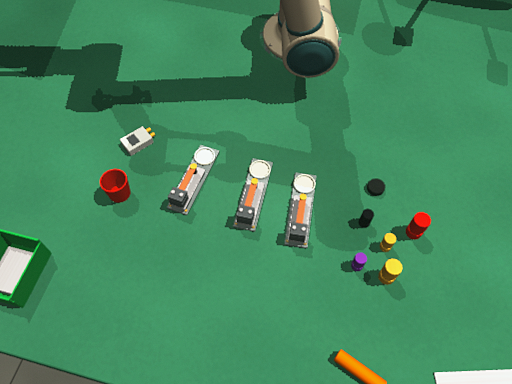

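View pics/side0.png

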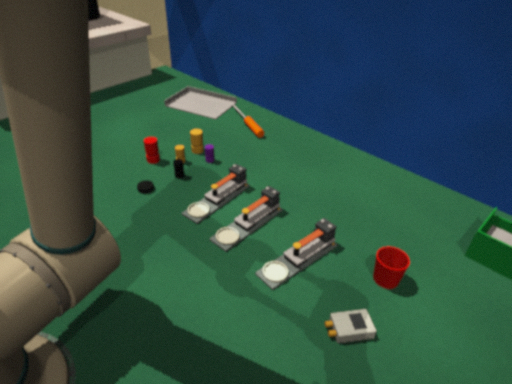

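The scene view shows three stands with white dishes at (205,156), (260,169) and (304,183), with yellow buttons just below them. Image right is +y. The small brass coupler is at (389,241), with a black look-alike at (366,218), purple at (360,261), large brass at (391,270) and red at (419,225). Next I'll measure them.

```bash
cat >> h.py <<'E'
def blobs(im,lo,hi,mn=15):
    hsv=cv2.cvtColor(im['frame'],cv2.COLOR_RGB2HSV); m=cv2.inRange(hsv,np.array(lo),np.array(hi))
    n,_,st,c=cv2.connectedComponentsWithStats(m)
    return [(c[i].round(1),st[i].tolist()) for i in range(1,n) if st[i][4]>=mn]
E
python3 - <<'E'
from h import *
for n in ['scene','side']:
    im=np.load(n+'.npy',allow_pickle=True).item()
    print(n)
    for c,st in blobs(im,(19,140,110),(32,255,255),8): print('yel',c,st,*[ray(im,*c,z)[:2].round(4) for z in (.0225,.045)])
    for c,st in blobs(im,(0,0,165),(179,60,255),80):
        if st[4]<900: print('white',c,st,ray(im,*c,.011)[:2].round(4))
    for c,st in blobs(im,(5,140,110),(17,255,255),15): print('copper',c,st,ray(im,*c,.044)[:2].round(4))
E
```

```text
scene
yel [148.2 129.2] [146, 127, 5, 5, 18] [ 0.4393 -0.2852] [ 0.4544 -0.2748]
yel [152.2 133.8] [150, 132, 5, 5, 17] [ 0.4498 -0.2708] [ 0.4646 -0.2607]
yel [193.  165.9] [190, 164, 7, 5, 31] [ 0.5118 -0.1461] [ 0.5251 -0.1391]
yel [254.1 180.6] [251, 178, 7, 6, 34] [0.5135 0.0009] [0.5267 0.0043]
yel [302.6 196.3] [300, 193, 6, 7, 34] [0.5249 0.116 ] [0.5379 0.1166]
yel [389.8 238. ] [384, 233, 13, 11, 111] [0.5763 0.3162] [0.588  0.3119]
yel [387.8 248.5] [385, 247, 7, 4, 13] [0.6016 0.315 ] [0.6126 0.3107]
yel [393.2 266.4] [385, 258, 18, 17, 230] [0.6385 0.3305] [0.6487 0.3259]
yel [386.8 277.7] [380, 270, 16, 13, 35] [0.6663 0.3208] [0.6758 0.3163]
yel [360.7 368.7] [339, 352, 44, 32, 167] [0.8546 0.2955] [0.8594 0.2917]
white [326.4  20.2] [319, 0, 16, 42, 313] [-0.0694  0.0609]
white [136.1 137.8] [120, 126, 32, 25, 320] [ 0.4638 -0.3094]
white [204.4 155.1] [191, 145, 28, 20, 351] [ 0.469  -0.1334]
white [259.5 168.5] [249, 158, 22, 20, 321] [0.4715 0.0028]
white [193.7 182.7] [184, 167, 21, 42, 264] [ 0.5483 -0.1334]
white [305.3 191.6] [294, 173, 22, 52, 516] [0.5047 0.1
[... 972 characters left out ...]
22, 14, 227] [0.488  0.1134]
white [228. 235.] [216, 226, 24, 18, 287] [0.4762 0.0042]
white [502.8 236.2] [493, 229, 19, 16, 177] [ 0.8931 -0.4117]
white [292.1 255.7] [285, 249, 16, 14, 84] [ 0.5267 -0.1297]
white [274.7 270.7] [262, 261, 27, 20, 415] [ 0.4723 -0.1312]
white [350.8 323.1] [332, 310, 44, 25, 529] [ 0.4768 -0.2997]
copper [253.5 125.9] [244, 116, 20, 21, 195] [0.8204 0.2609]
copper [148.8 137.4] [143, 136, 14, 6, 16] [0.5636 0.4152]
copper [225.2 179.4] [216, 173, 20, 15, 103] [0.5788 0.1223]
copper [257.5 202.9] [247, 196, 21, 16, 120] [0.5692 0.0074]
copper [310.4 237.1] [299, 229, 24, 19, 166] [ 0.5658 -0.1412]
copper [402.9 252.2] [394, 247, 16, 14, 21] [ 0.6595 -0.292 ]
```

Both views agree. The tips are at about (0.540, 0.119), (0.528, 0.006) and (0.527, -0.138), and the coupler is at about (0.588, 0.312). I'll square the tool to world axes and close the hand.

```bash
python3 -m pendant '[{"rz":7.1,"hand":0},{"rz":7.1},{"rz":7.1},{"rz":0.6},{}]'; python3 -c "
from h import *
s=manip.get_state();print(s['qpos'].round(3) if hasattr(s['qpos'],'round') else s['qpos']);print(q(s['ee_rot']).as_matrix().round(4))"
```

```text
[-1.307  0.276  1.506  0.     1.361 -0.121]
[[ 9.269e-01  3.754e-01 -4.000e-04]
 [ 3.754e-01 -9.269e-01  1.400e-03]
 [ 2.000e-04 -1.500e-03 -1.000e+00]]invalid input
```

```bash
python3 -m pendant '[{"rz":7.1,"hand":0.0},{"rz":7.1},{"rz":7.1},{"rz":0.6},{"dz":0.0}]'; python3 -c "
from h import *
s=manip.get_state();print(s['clock'],np.round(s['qpos'],3));print(q(s['ee_rot']).as_matrix().round(4))"
```

```text
0.15 [-1.307  0.276  1.506  0.     1.361 -0.121]
[[ 9.269e-01  3.754e-01 -4.000e-04]
 [ 3.754e-01 -9.269e-01  1.400e-03]
 [ 2.000e-04 -1.500e-03 -1.000e+00]]invalid input
```

```bash
python3 -m pendant '[{"dx":0,"dy":0,"dz":0,"rx":0,"ry":0,"rz":7.1,"hand":0},{"dx":0,"dy":0,"dz":0,"rx":0,"ry":0,"rz":7.1,"hand":0},{"dx":0,"dy":0,"dz":0,"rx":0,"ry":0,"rz":7.1,"hand":0},{"dx":0,"dy":0,"dz":0,"rx":0,"ry":0,"rz":0.7,"hand":0}]' ; python3 -c "
from h import *
s=manip.get_state();print(s['clock'],np.round(s['qpos'],3));print(q(s['ee_rot']).as_matrix().round(4))"
```

```text
clock: 0.48
position: [0.2158, -0.5327, 0.2309]
ee_rot: [-0.0, 1.0, -0.001, -0.0]
contact_force: [-0.4, -0.7, 0.5]
width: 0.0393
gripper_force: 0.0
0.4833 [-1.307  0.276  1.505  0.     1.361  0.265]
[[ 1.0e+00 -1.7e-03 -2.0e-04]
 [-1.7e-03 -1.0e+00  8.0e-04]
 [-2.0e-04 -8.0e-04 -1.0e+00]]
```

All seven keys are required in each row. Moving over the left tip.

```bash
python3 -m pendant '[{"dx":0.018,"dy":-0.033,"dz":0,"rx":0,"ry":0,"rz":0,"hand":0},{"dx":0.018,"dy":-0.033,"dz":0,"rx":0,"ry":0,"rz":0,"hand":0},{"dx":0.018,"dy":-0.033,"dz":0,"rx":0,"ry":0,"rz":0,"hand":0},{"dx":0.018,"dy":-0.033,"dz":0,"rx":0,"ry":0,"rz":0,"hand":0},{"dx":0.018,"dy":-0.033,"dz":0,"rx":0,"ry":0,"rz":0,"hand":0},{"dx":0.018,"dy":-0.033,"dz":0,"rx":0,"ry":0,"rz":0,"hand":0},{"dx":0.018,"dy":-0.033,"dz":0,"rx":0,"ry":0,"rz":0,"hand":0},{"dx":0.018,"dy":-0.033,"dz":0,"rx":0,"ry":0,"rz":0,"hand":0},{"dx":0.018,"dy":-0.033,"dz":0,"rx":0,"ry":0,"rz":0,"hand":0},{"dx":0.018,"dy":-0.033,"dz":0,"rx":0,"ry":0,"rz":0,"hand":0}]' 
python3 -m pendant '[{"dx":0.016,"dy":-0.033,"dz":0.01,"rx":0,"ry":0,"rz":0,"hand":0},{"dx":0.016,"dy":-0.033,"dz":0.01,"rx":0,"ry":0,"rz":0,"hand":0},{"dx":0.016,"dy":-0.033,"dz":0.01,"rx":0,"ry":0,"rz":0,"hand":0},{"dx":0.016,"dy":-0.033,"dz":0.01,"rx":0,"ry":0,"rz":0,"hand":0},{"dx":0.016,"dy":-0.033,"dz":0.01,"rx":0,"ry":0,"rz":0,"hand":0},{"dx":0.016,"dy":-0.033,"dz":0.01,"rx":0,"ry":0,"rz":0,"hand":0},{"dx":0.016,"dy":-0.033,"dz":0.01,"rx":0,"ry":0,"rz":0,"hand":0},{"dx":0.016,"dy":-0.033,"dz":0.01,"rx":0,"ry":0,"rz":0,"hand":0},{"dx":0.008,"dy":-0.033,"dz":0.01,"rx":0,"ry":0,"rz":0,"hand":0},{"dx":0.008,"dy":-0.025,"dz":0.01,"rx":0,"ry":0,"rz":0,"hand":0},{"dx":0,"dy":0,"dz":0,"rx":0,"ry":0,"rz":0,"hand":0}]'
python3 - <<'E'
from h import *
im=snap('wrist'); save(im,'w1.png')
print(im['P'])
for c,st in blobs(im,(17,140,90),(34,255,255),30): print(c,st,ray(im,*c,.045)[:2].round(4))
E
```

```text
clock: 1.32
position: [0.3959, -0.201, 0.2314]
ee_rot: [0.0, 1.0, 0.002, 0.0]
contact_force: [1.3, -0.2, 0.4]
width: 0.0004
gripper_force: 0.0
clock: 2.23
position: [0.5395, 0.1237, 0.1291]
ee_rot: [-0.001, 1.0, 0.004, -0.001]
contact_force: [1.1, -0.6, -0.2]
width: -0.0001
gripper_force: 0.0
[0.62335625 0.12470392 0.2708414 ]
[11.8 23. ] [0, 15, 25, 20, 138] [0.6615 0.2923]
[13.6 50.4] [0, 39, 23, 21, 100] [0.6448 0.2954]
[ 50.  119.5] [44, 113, 14, 14, 74] [0.5986 0.2807]
[ 22.1 126.8] [13, 115, 15, 31, 68] [0.5932 0.3025]
[ 49.8 133.3] [45, 128, 11, 11, 58] [0.5886 0.2831]
```

View pics/w1.png

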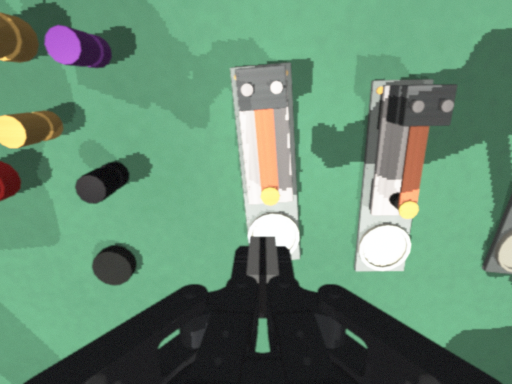

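The wrist view shows the left button at (270,196) with its dish at (274,234). The middle button is at (408,210). The coupler's top is at about (12,131), and the black look-alike is at (92,187).

Run:
```python
from h import *
im=snap('wrist')
h=cv2.cvtColor(im['frame'],cv2.COLOR_RGB2HSV); print(h[196,270],h[210,408],h[131,12],h[150,265],manip.get_state()['position'])
for c,st in blobs(im,(19,100,90),(40,255,255),30)+blobs(im,(17,100,90),(24,255,255),30): print(c,st,ray(im,*c,.045)[:2].round(4))
for p in [(270,196),(408,210),(12,131)]: print(p,ray(im,*p,.046)[:2].round(4))
print('dish',ray(im,274,234,.01),ray(im,385,246,.01))
print('black',ray(im,92,187,.04),'purple',ray(im,63,45,.04),'strip l',ray(im,268,130,.046),'m',ray(im,417,140,.046))
```

```text
[ 29 100 254] [ 29  98 254] [ 27 105 254] [ 14 115 254] [0.53884378 0.11991953 0.13050792]
[11.  33.8] [0, 14, 27, 46, 482] [0.6546 0.2922]
[375.7  89.2] [373, 86, 6, 8, 37] [0.6211 0.0417]
[ 23.  126.8] [0, 111, 60, 37, 1186] [0.5927 0.2996]
[266.7 188.3] [259, 186, 16, 6, 44] [0.5459 0.1184]
[267.8 198.6] [262, 195, 12, 6, 37] [0.5372 0.1174]
[402.8 203.2] [395, 200, 18, 12, 52] [0.534  0.0084]
[11.1 33.6] [0, 14, 27, 46, 513] [0.6547 0.2921]
[375.8  89.4] [373, 86, 6, 8, 31] [0.6209 0.0416]
[ 35.4 121.9] [0, 111, 60, 36, 656] [0.5963 0.2895]
(270, 196) [0.5398 0.1157]
(408, 210) [0.5285 0.0038]
(12, 131) [0.5897 0.3077]
dish [0.48743969 0.11013306 0.01      ] [0.47513174 0.00106531 0.01      ]
black [0.54426508 0.2596938  0.04      ] purple [0.6485801  0.26152671 0.04      ] strip l [0.59183233 0.11803338 0.046     ] m [0.58525329 0.00639892 0.046     ]
```

```bash
python3 -m pendant '[{"dx":0.001,"dy":0.002,"dz":0.025,"rx":0,"ry":0,"rz":0,"hand":0},{"dx":0,"dy":0,"dz":0.025,"rx":0,"ry":0,"rz":0,"hand":0},{"dx":0,"dy":0,"dz":0.02,"rx":0,"ry":0,"rz":0,"hand":0},{"dx":0,"dy":0,"dz":0.005,"rx":0,"ry":0,"rz":0,"hand":0},{"dx":0,"dy":0,"dz":0,"rx":0,"ry":0,"rz":0,"hand":0},{"dx":0,"dy":0,"dz":0,"rx":0,"ry":0,"rz":0,"hand":0}]'
python3 - <<'E'
from h import *
im=snap('wrist'); save(im,'w2.png'); im=snap('side');save({'frame':cv2.resize(im['frame'][140:220,170:270],(800,600))},'s2.png'); s=manip.get_state();print(s['position'],s['contact_force'])
E
```

```text
clock: 2.83
position: [0.5409, 0.1164, 0.0572]
ee_rot: [0.0, 1.0, 0.0, 0.001]
contact_force: [0.5, -0.1, 1.1]
width: -0.0002
gripper_force: 0.0
[0.54156703 0.11685911 0.05790853] [ 0.68181005 -0.41784269 -0.10183911]
```

View pics/w2.png

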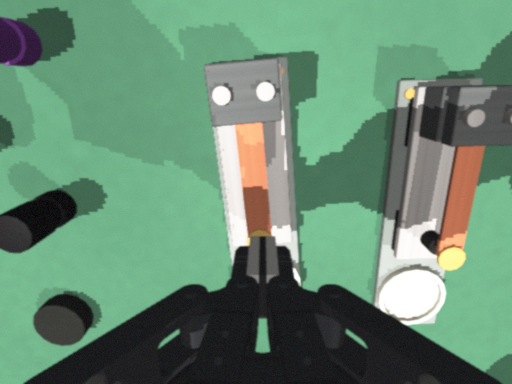

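The fingertip is over the left button, which just shows at (260,236). Pressing in stages now.

```bash
python3 -m pendant '[{"dx":0,"dy":0,"dz":0.005,"rx":0,"ry":0,"rz":0,"hand":0},{"dx":0,"dy":0,"dz":0.005,"rx":0,"ry":0,"rz":0,"hand":0},{"dx":0,"dy":0,"dz":0.003,"rx":0,"ry":0,"rz":0,"hand":0},{"dx":0,"dy":0,"dz":0,"rx":0,"ry":0,"rz":0,"hand":0},{"dx":0,"dy":0,"dz":0,"rx":0,"ry":0,"rz":0,"hand":0}]'
python3 -m pendant '[{"dx":0,"dy":0,"dz":0.002,"rx":0,"ry":0,"rz":0,"hand":0},{"dx":0,"dy":0,"dz":0.002,"rx":0,"ry":0,"rz":0,"hand":0},{"dx":0,"dy":0,"dz":0,"rx":0,"ry":0,"rz":0,"hand":0}]'
for i in 1 2 3; do python3 -m pendant '[{"dx":0,"dy":0,"dz":0,"rx":0,"ry":0,"rz":0,"hand":0}]' | grep -E 'pos|contact'; done
```

```text
clock: 3.35
position: [0.5402, 0.1173, 0.0431]
ee_rot: [0.0, 1.0, 0.001, -0.0]
contact_force: [0.4, -0.1, 0.4]
width: 0.0003
gripper_force: 0.4
clock: 3.6
position: [0.5404, 0.1173, 0.0391]
ee_rot: [0.0, 1.0, 0.0, 0.0]
contact_force: [0.9, -0.2, 1.1]
width: 0.0001
gripper_force: 0.8
position: [0.5404, 0.1173, 0.0393]
contact_force: [0.2, 0.1, 0.9]
position: [0.5404, 0.1173, 0.0394]
contact_force: [-1.3, 0.6, 1.1]
position: [0.5404, 0.1173, 0.0394]
contact_force: [0.8, 0.1, 1.3]
```

Only about 1.1 N at 6.6 mm, so this is a weak finger. Continuing onto the stop.

```bash
python3 -m pendant '[{"dx":0,"dy":0,"dz":0.0015,"rx":0,"ry":0,"rz":0,"hand":0},{"dx":0,"dy":0,"dz":0.0015,"rx":0,"ry":0,"rz":0,"hand":0},{"dx":0,"dy":0,"dz":0,"rx":0,"ry":0,"rz":0,"hand":0}]'| grep -E 'pos|contact'
python3 -m pendant '[{"dx":0,"dy":0,"dz":0.001,"rx":0,"ry":0,"rz":0,"hand":0},{"dx":0,"dy":0,"dz":0,"rx":0,"ry":0,"rz":0,"hand":0}]'| grep -E 'pos|contact'
```

```text
position: [0.5405, 0.1173, 0.0364]
contact_force: [-0.4, -0.5, 4.0]
position: [0.5405, 0.1173, 0.0357]
contact_force: [-1.3, -0.6, 6.2]
```

```bash
python3 -m pendant '[{"dx":0,"dy":0,"dz":0.0005,"rx":0,"ry":0,"rz":0,"hand":0},{"dx":0,"dy":0,"dz":0,"rx":0,"ry":0,"rz":0,"hand":0},{"dx":0,"dy":0,"dz":0,"rx":0,"ry":0,"rz":0,"hand":0},{"dx":0,"dy":0,"dz":0,"rx":0,"ry":0,"rz":0,"hand":0}]'| grep -E 'pos|contact'
python3 -m pendant '[{"dx":0,"dy":0,"dz":-0.005,"rx":0,"ry":0,"rz":0,"hand":0},{"dx":0,"dy":0,"dz":-0.01,"rx":0,"ry":0,"rz":0,"hand":0},{"dx":0,"dy":0,"dz":-0.03,"rx":0,"ry":0,"rz":0,"hand":0},{"dx":-0.004,"dy":0.028,"dz":-0.02,"rx":0,"ry":0,"rz":0,"hand":0},{"dx":-0.004,"dy":0.028,"dz":0,"rx":0,"ry":0,"rz":0,"hand":0},{"dx":-0.004,"dy":0.028,"dz":0,"rx":0,"ry":0,"rz":0,"hand":0},{"dx":0,"dy":0.028,"dz":0,"rx":0,"ry":0,"rz":0,"hand":0},{"dx":0,"dy":0,"dz":0,"rx":0,"ry":0,"rz":0,"hand":0},{"dx":0,"dy":0,"dz":0,"rx":0,"ry":0,"rz":0,"hand":0}]'
python3 - <<'E'
from h import *
im=snap('wrist'); save(im,'w3.png'); np.save('w3.npy',im,allow_pickle=True); print(im['P'])
h=blobs(im,(24,80,120),(34,255,255),30)
for c,st in h: print(c,st,ray(im,*c,.046)[:2].round(4))
E
```

```text
position: [0.5406, 0.1173, 0.0355]
contact_force: [-0.3, -0.3, 7.1]
clock: 5.35
position: [0.5283, 0.0041, 0.1001]
ee_rot: [-0.0, 1.0, -0.001, -0.0]
contact_force: [-1.4, 0.8, -0.3]
width: 0.0002
gripper_force: 0.0
[0.61184675 0.00463015 0.24205216]
[ 98.5 195.9] [88, 186, 22, 21, 357] [0.5404 0.1179]
[260.3 210. ] [250, 201, 22, 19, 315] [0.5297 0.006 ]
[462.9 212.9] [452, 204, 23, 19, 336] [ 0.5272 -0.1369]
```

View pics/w3.png

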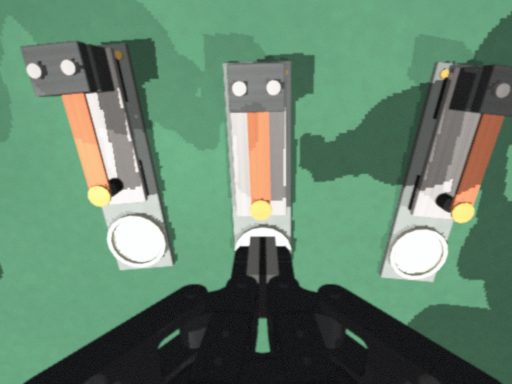

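The three buttons sit at (98,196), (260,210) and (463,213), consistent with the first estimates. Pressing the middle finger.

```bash
python3 -m pendant '[{"dx":0.001,"dy":0,"dz":0.03,"rx":0,"ry":0,"rz":0,"hand":0},{"dx":0,"dy":0,"dz":0.015,"rx":0,"ry":0,"rz":0,"hand":0},{"dx":0,"dy":0,"dz":0.005,"rx":0,"ry":0,"rz":0,"hand":0},{"dx":0,"dy":0,"dz":0,"rx":0,"ry":0,"rz":0,"hand":0},{"dx":0,"dy":0,"dz":0,"rx":0,"ry":0,"rz":0,"hand":0}]'| grep -E 'pos|contact'
python3 -m pendant '[{"dx":0,"dy":0,"dz":0.003,"rx":0,"ry":0,"rz":0,"hand":0},{"dx":0,"dy":0,"dz":0.003,"rx":0,"ry":0,"rz":0,"hand":0},{"dx":0,"dy":0,"dz":0.002,"rx":0,"ry":0,"rz":0,"hand":0},{"dx":0,"dy":0,"dz":0.002,"rx":0,"ry":0,"rz":0,"hand":0},{"dx":0,"dy":0,"dz":0,"rx":0,"ry":0,"rz":0,"hand":0}]'| grep -E 'pos|contact'
for i in 1 2 3; do python3 -m pendant '[{"dx":0,"dy":0,"dz":0,"rx":0,"ry":0,"rz":0,"hand":0}]' | grep -E 'pos|contact'; done
```

```text
position: [0.5297, 0.006, 0.05]
contact_force: [0.3, -0.0, 0.5]
position: [0.5305, 0.0053, 0.0404]
contact_force: [1.3, 0.8, 5.1]
position: [0.5305, 0.0053, 0.0405]
contact_force: [2.1, 2.2, 5.3]
position: [0.5305, 0.0053, 0.0404]
contact_force: [2.2, 1.0, 4.5]
position: [0.5305, 0.0053, 0.0403]
contact_force: [1.8, 1.9, 4.0]
```

```bash
python3 -m pendant '[{"dx":0,"dy":0,"dz":0.0015,"rx":0,"ry":0,"rz":0,"hand":0},{"dx":0,"dy":0,"dz":0.0015,"rx":0,"ry":0,"rz":0,"hand":0},{"dx":0,"dy":0,"dz":0.001,"rx":0,"ry":0,"rz":0,"hand":0},{"dx":0,"dy":0,"dz":0,"rx":0,"ry":0,"rz":0,"hand":0},{"dx":0,"dy":0,"dz":0,"rx":0,"ry":0,"rz":0,"hand":0}]'| grep -E 'pos|contact'
python3 -m pendant '[{"dx":0,"dy":0,"dz":0.001,"rx":0,"ry":0,"rz":0,"hand":0},{"dx":0,"dy":0,"dz":0,"rx":0,"ry":0,"rz":0,"hand":0},{"dx":0,"dy":0,"dz":0,"rx":0,"ry":0,"rz":0,"hand":0}]'| grep -E 'pos|contact'
python3 -m pendant '[{"dx":0,"dy":0,"dz":0,"rx":0,"ry":0,"rz":0,"hand":0}]'| grep -E 'pos|contact'
```

```text
position: [0.5305, 0.0053, 0.0364]
contact_force: [2.5, 2.0, 7.5]
position: [0.5306, 0.0053, 0.0356]
contact_force: [1.5, 1.7, 7.8]
position: [0.5306, 0.0053, 0.0356]
contact_force: [2.2, 2.1, 8.5]
```

```bash
python3 -m pendant '[{"dx":0,"dy":0,"dz":0.0007,"rx":0,"ry":0,"rz":0,"hand":0},{"dx":0,"dy":0,"dz":0,"rx":0,"ry":0,"rz":0,"hand":0},{"dx":0,"dy":0,"dz":0,"rx":0,"ry":0,"rz":0,"hand":0}]'| grep -E 'pos|contact'
python3 -m pendant '[{"dx":0,"dy":0,"dz":0,"rx":0,"ry":0,"rz":0,"hand":0}]'| grep -E 'pos|contact'
python3 -m pendant '[{"dx":0,"dy":0,"dz":0.0005,"rx":0,"ry":0,"rz":0,"hand":0},{"dx":0,"dy":0,"dz":0,"rx":0,"ry":0,"rz":0,"hand":0},{"dx":0,"dy":0,"dz":0,"rx":0,"ry":0,"rz":0,"hand":0}]'| grep -E 'pos|contact'
python3 -m pendant '[{"dx":0,"dy":0,"dz":0,"rx":0,"ry":0,"rz":0,"hand":0}]'| grep -E 'pos|contact'
```

```text
position: [0.5306, 0.0053, 0.0351]
contact_force: [2.0, 1.3, 8.7]
position: [0.5306, 0.0053, 0.0351]
contact_force: [1.2, 2.0, 9.5]
position: [0.5307, 0.0053, 0.0347]
contact_force: [1.1, 1.5, 11.5]
position: [0.5307, 0.0053, 0.0348]
contact_force: [1.7, 1.9, 10.8]
```

```bash
python3 -m pendant '[{"dx":0,"dy":0,"dz":0.0003,"rx":0,"ry":0,"rz":0,"hand":0},{"dx":0,"dy":0,"dz":0,"rx":0,"ry":0,"rz":0,"hand":0},{"dx":0,"dy":0,"dz":0,"rx":0,"ry":0,"rz":0,"hand":0},{"dx":0,"dy":0,"dz":0,"rx":0,"ry":0,"rz":0,"hand":0}]'| grep -E 'pos|contact'
python3 -m pendant '[{"dx":0,"dy":0,"dz":-0.002,"rx":0,"ry":0,"rz":0,"hand":0},{"dx":0,"dy":0,"dz":-0.013,"rx":0,"ry":0,"rz":0,"hand":0},{"dx":0,"dy":0,"dz":-0.03,"rx":0,"ry":0,"rz":0,"hand":0},{"dx":-0.001,"dy":0.0356,"dz":-0.02,"rx":0,"ry":0,"rz":0,"hand":0},{"dx":-0.001,"dy":0.0356,"dz":0,"rx":0,"ry":0,"rz":0,"hand":0},{"dx":-0.001,"dy":0.0356,"dz":0,"rx":0,"ry":0,"rz":0,"hand":0},{"dx":0,"dy":0.0356,"dz":0,"rx":0,"ry":0,"rz":0,"hand":0},{"dx":0,"dy":0,"dz":0,"rx":0,"ry":0,"rz":0,"hand":0},{"dx":0,"dy":0,"dz":0,"rx":0,"ry":0,"rz":0,"hand":0},{"dx":0,"dy":0,"dz":0,"rx":0,"ry":0,"rz":0,"hand":0}]'
python3 - <<'E'
from h import *
im=snap('wrist'); 
for c,st in blobs(im,(24,80,120),(34,255,255),30): print(c,st,ray(im,*c,.046)[:2].round(4))
E
```

```text
position: [0.5307, 0.0052, 0.0346]
contact_force: [2.3, 2.3, 11.7]
clock: 9.07
position: [0.525, -0.1367, 0.0973]
ee_rot: [-0.001, 1.0, -0.0, -0.002]
contact_force: [0.7, -0.1, -0.4]
width: -0.0003
gripper_force: 0.0
[ 57.3 208. ] [47, 197, 22, 21, 287] [0.5288 0.0057]
[264.3 209.7] [255, 200, 20, 20, 311] [ 0.5276 -0.1375]
[421.6 278.1] [417, 275, 10, 7, 45] [ 0.472 -0.256]
```

```bash
python3 -m pendant '[{"dx":0.001,"dy":0,"dz":0.03,"rx":0,"ry":0,"rz":0,"hand":0},{"dx":0,"dy":0,"dz":0.013,"rx":0,"ry":0,"rz":0,"hand":0},{"dx":0,"dy":0,"dz":0.004,"rx":0,"ry":0,"rz":0,"hand":0},{"dx":0,"dy":0,"dz":0,"rx":0,"ry":0,"rz":0,"hand":0},{"dx":0,"dy":0,"dz":0,"rx":0,"ry":0,"rz":0,"hand":0}]'| grep -E 'pos|contact'
python3 -m pendant '[{"dx":0,"dy":0,"dz":0.003,"rx":0,"ry":0,"rz":0,"hand":0},{"dx":0,"dy":0,"dz":0.003,"rx":0,"ry":0,"rz":0,"hand":0},{"dx":0,"dy":0,"dz":0.002,"rx":0,"ry":0,"rz":0,"hand":0},{"dx":0,"dy":0,"dz":0.002,"rx":0,"ry":0,"rz":0,"hand":0},{"dx":0,"dy":0,"dz":0,"rx":0,"ry":0,"rz":0,"hand":0}]'| grep -E 'pos|contact'
for i in 1 2 3; do python3 -m pendant '[{"dx":0,"dy":0,"dz":0,"rx":0,"ry":0,"rz":0,"hand":0}]' | grep -E 'pos|contact'; done
```

```text
position: [0.5277, -0.1363, 0.0515]
contact_force: [-0.2, -0.2, 0.1]
position: [0.5281, -0.1373, 0.0416]
contact_force: [0.4, 0.4, 3.1]
position: [0.5281, -0.1373, 0.0417]
contact_force: [-0.0, 0.9, 2.8]
position: [0.5281, -0.1373, 0.0417]
contact_force: [0.7, 0.5, 1.9]
position: [0.5281, -0.1373, 0.0417]
contact_force: [1.1, 1.0, 2.3]
```

```bash
python3 -m pendant '[{"dx":0,"dy":0,"dz":0.002,"rx":0,"ry":0,"rz":0,"hand":0},{"dx":0,"dy":0,"dz":0.0015,"rx":0,"ry":0,"rz":0,"hand":0},{"dx":0,"dy":0,"dz":0.0015,"rx":0,"ry":0,"rz":0,"hand":0},{"dx":0,"dy":0,"dz":0.001,"rx":0,"ry":0,"rz":0,"hand":0},{"dx":0,"dy":0,"dz":0,"rx":0,"ry":0,"rz":0,"hand":0},{"dx":0,"dy":0,"dz":0,"rx":0,"ry":0,"rz":0,"hand":0}]'| grep -E 'pos|contact'
python3 -m pendant '[{"dx":0,"dy":0,"dz":0.0006,"rx":0,"ry":0,"rz":0,"hand":0},{"dx":0,"dy":0,"dz":0,"rx":0,"ry":0,"rz":0,"hand":0},{"dx":0,"dy":0,"dz":0,"rx":0,"ry":0,"rz":0,"hand":0}]'| grep -E 'pos|contact'
python3 -m pendant '[{"dx":0,"dy":0,"dz":0,"rx":0,"ry":0,"rz":0,"hand":0}]'| grep -E 'pos|contact'
```

```text
position: [0.5283, -0.1373, 0.0358]
contact_force: [1.5, 0.7, 7.0]
position: [0.5283, -0.1373, 0.0354]
contact_force: [1.2, 1.1, 7.9]
position: [0.5282, -0.1373, 0.0354]
contact_force: [1.4, 1.7, 7.3]
```

```bash
python3 -m pendant '[{"dx":0,"dy":0,"dz":0.0005,"rx":0,"ry":0,"rz":0,"hand":0},{"dx":0,"dy":0,"dz":0.0005,"rx":0,"ry":0,"rz":0,"hand":0},{"dx":0,"dy":0,"dz":0,"rx":0,"ry":0,"rz":0,"hand":0},{"dx":0,"dy":0,"dz":0,"rx":0,"ry":0,"rz":0,"hand":0},{"dx":0,"dy":0,"dz":0,"rx":0,"ry":0,"rz":0,"hand":0}]'| grep -E 'pos|contact'
python3 -m pendant '[{"dx":0,"dy":0,"dz":-0.002,"rx":0,"ry":0,"rz":0,"hand":0},{"dx":0,"dy":0,"dz":-0.013,"rx":0,"ry":0,"rz":0,"hand":0},{"dx":0,"dy":0,"dz":-0.04,"rx":0,"ry":0,"rz":0,"hand":0},{"dx":0,"dy":-0.02,"dz":-0.035,"rx":0,"ry":0,"rz":0,"hand":0},{"dx":0,"dy":-0.035,"dz":-0.02,"rx":0,"ry":0,"rz":0,"hand":0},{"dx":0,"dy":-0.04,"dz":-0.01,"rx":0,"ry":0,"rz":0,"hand":0},{"dx":0,"dy":-0.04,"dz":0,"rx":0,"ry":0,"rz":0,"hand":0},{"dx":0,"dy":-0.04,"dz":0,"rx":0,"ry":0,"rz":0,"hand":0},{"dx":0,"dy":-0.04,"dz":0,"rx":0,"ry":0,"rz":0,"hand":0},{"dx":0,"dy":-0.04,"dz":0,"rx":0,"ry":0,"rz":0,"hand":0},{"dx":0,"dy":-0.04,"dz":0,"rx":0,"ry":0,"rz":0,"hand":0},{"dx":0,"dy":-0.04,"dz":0,"rx":0,"ry":0,"rz":0,"hand":0}]'
python3 -m pendant '[{"dx":0,"dy":-0.04,"dz":0,"rx":0,"ry":0,"rz":0,"hand":0.05},{"dx":0,"dy":-0.04,"dz":0,"rx":0,"ry":0,"rz":0,"hand":0.05},{"dx":0,"dy":0,"dz":0,"rx":0,"ry":0,"rz":0,"hand":0.05},{"dx":0,"dy":0,"dz":0,"rx":0,"ry":0,"rz":0,"hand":0.05},{"dx":0,"dy":0,"dz":0,"rx":0,"ry":0,"rz":0,"hand":0.05}]'
python3 - <<'E'
from h import *
im=snap('wrist'); save(im,'w4.png'); np.save('w4.npy',im,allow_pickle=True); print(im['P'])
for c,st in blobs(im,(22,80,120),(34,255,255),30): print(c,st,ray(im,*c,.045)[:2].round(4))
E
```

```text
position: [0.5283, -0.1373, 0.0347]
contact_force: [1.1, 1.3, 10.1]
clock: 12.45
position: [0.5257, 0.1991, 0.1526]
ee_rot: [0.001, 1.0, 0.0, -0.001]
contact_force: [1.4, -0.7, -0.6]
width: 0.0001
gripper_force: 0.0
clock: 12.87
position: [0.5262, 0.277, 0.1525]
ee_rot: [0.001, 1.0, 0.001, -0.001]
contact_force: [-0.2, -0.6, 0.3]
width: 0.0496
gripper_force: 0.0
[0.6101388  0.27815989 0.29427811]
[193.5  17.6] [169, 0, 49, 49, 1669] [0.657  0.3278]
[216.4 112.4] [202, 97, 30, 32, 743] [0.5897 0.3142]
[447.3 172.4] [438, 165, 19, 16, 239] [0.54   0.1184]
```

View pics/w4.png

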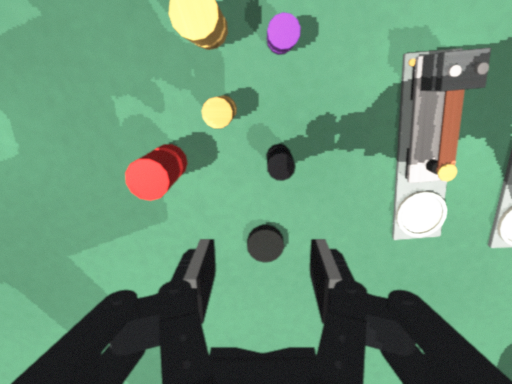

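The coupler top is at (218,112). The red one is near (158,170), black at (280,162), purple at (284,32) and the large brass one at (194,18). The left dish is at (422,213).

Run:
```python
from h import *
im=np.load('w4.npy',allow_pickle=True).item()
f=lambda u,v,z:ray(im,u,v,z)[:2].round(4)
print('coupler top',f(218,112,.045),'base lo',f(228,108,0)); print('red top',f(149,180,.065),'base',f(172,160,0.0)); print('black',f(280,165,.04)); print('dish',f(422,212.5,.012))
w=np.load('w3.npy',allow_pickle=True).item()
for n,im,r in [('w4',im,(390,450,185,245)),('w3',w,(100,175,205,270))]:
    sub=im['frame'][r[2]:r[3],r[0]:r[1]]
    m=(sub.min(2)>225).astype(np.uint8)
    cs,_=cv2.findContours(m,cv2.RETR_EXTERNAL,cv2.CHAIN_APPROX_NONE); c=max(cs,key=cv2.contourArea)
    e=cv2.fitEllipse(c); p=np.array(e[0])+[r[0],r[2]]
    print(n,p,e[1],ray(im,*p,.012)[:2].round(4),ray(im,*p,.008)[:2].round(4))
# model: dish = tip - 55mm along stand axis (tip->strip)
print(manip.get_state()['position'])
```

```text
coupler top [0.59   0.3129] base lo [0.5901 0.3096]
red top [0.5391 0.3673] base [0.5398 0.3671]
black [0.5451 0.2619]
dish [0.4884 0.1145]
w4 [420.6568222  216.29040909] (42.56242752075195, 55.899356842041016) [0.4842 0.1151] [0.4824 0.1128]
w3 [135.71871567 241.59085083] (48.666263580322266, 58.09893035888672) [0.4863 0.113 ] [0.4841 0.1149]
[0.52648643 0.27643912 0.15282826]
```

```bash
python3 -m pendant '[{"dx":0.032,"dy":-0.018,"dz":0,"rx":0,"ry":0,"rz":0,"hand":0.05},{"dx":0.032,"dy":-0.018,"dz":0.01,"rx":0,"ry":0,"rz":0,"hand":0.05},{"dx":0,"dy":0,"dz":0.03,"rx":0,"ry":0,"rz":0,"hand":0.05},{"dx":0,"dy":0,"dz":0.03,"rx":0,"ry":0,"rz":0,"hand":0.05},{"dx":0,"dy":0,"dz":0.01,"rx":0,"ry":0,"rz":0,"hand":0.05},{"dx":0,"dy":0,"dz":0,"rx":0,"ry":0,"rz":0,"hand":0.05},{"dx":0,"dy":0,"dz":0,"rx":0,"ry":0,"rz":0,"hand":0.05}]'
python3 - <<'E'
from h import *
im=snap('wrist'); save(im,'w5.png')
for c,st in blobs(im,(22,80,120),(34,255,255),30): print(c,st,ray(im,*c,.045)[:2].round(4))
for i in range(3): print(np.round(manip.get_state()['position'],4))
E
```

```text
clock: 13.5
position: [0.5912, 0.3125, 0.0737]
ee_rot: [0.0, 1.0, -0.0, -0.0]
contact_force: [-0.4, 0.1, 0.8]
width: 0.05
gripper_force: 0.0
[241.2 123.8] [206, 88, 67, 69, 3108] [0.6551 0.3248]
[247.3 203.8] [243, 192, 13, 30, 61] [0.6073 0.3221]
[263.  236.3] [242, 222, 39, 25, 552] [0.5852 0.3126]
[0.592  0.3132 0.0751]
[0.592  0.3132 0.0751]
[0.592  0.3132 0.0751]
```

View pics/w5.png

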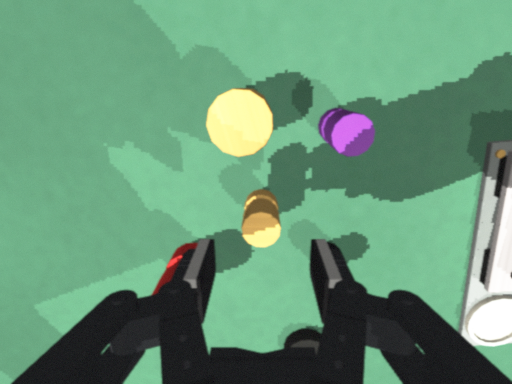

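The coupler's top is centred between the fingers at (262,231), and the neighbours are clear. Descending to grip.

```bash
python3 -m pendant '[{"dx":-0.001,"dy":0,"dz":0.02,"rx":0,"ry":0,"rz":0,"hand":0.05},{"dx":0,"dy":0,"dz":0.02,"rx":0,"ry":0,"rz":0,"hand":0.05},{"dx":0,"dy":0,"dz":0.015,"rx":0,"ry":0,"rz":0,"hand":0.05},{"dx":0,"dy":0,"dz":0.005,"rx":0,"ry":0,"rz":0,"hand":0.05},{"dx":0,"dy":0,"dz":0,"rx":0,"ry":0,"rz":0,"hand":0.05},{"dx":0,"dy":0,"dz":0,"rx":0,"ry":0,"rz":0,"hand":0.02},{"dx":0,"dy":0,"dz":0,"rx":0,"ry":0,"rz":0,"hand":0.02},{"dx":0,"dy":0,"dz":0,"rx":0,"ry":0,"rz":0,"hand":0.02},{"dx":0,"dy":0,"dz":0,"rx":0,"ry":0,"rz":0,"hand":0.02},{"dx":0,"dy":0,"dz":0,"rx":0,"ry":0,"rz":0,"hand":0.02}]' 30
```

```text
clock: 14.38
position: [0.5915, 0.3144, 0.0157]
ee_rot: [-0.001, 1.0, 0.0, 0.002]
contact_force: [-0.3, -0.1, 7.1]
width: 0.0242
gripper_force: 29.5
```

```bash
python3 -m pendant '[{"dx":0,"dy":0,"dz":-0.01,"rx":0,"ry":0,"rz":0,"hand":0.02},{"dx":0,"dy":0,"dz":-0.03,"rx":0,"ry":0,"rz":0,"hand":0.02},{"dx":0,"dy":0,"dz":-0.03,"rx":0,"ry":0,"rz":0,"hand":0.02},{"dx":-0.01,"dy":0.02,"dz":-0.03,"rx":0,"ry":0,"rz":0,"hand":0.02},{"dx":-0.015,"dy":0.03,"dz":0,"rx":0,"ry":0,"rz":0,"hand":0.02},{"dx":-0.015,"dy":0.03,"dz":0,"rx":0,"ry":0,"rz":0,"hand":0.02},{"dx":-0.015,"dy":0.03,"dz":0,"rx":0,"ry":0,"rz":0,"hand":0.02},{"dx":-0.015,"dy":0.03,"dz":0,"rx":0,"ry":0,"rz":0,"hand":0.02},{"dx":-0.015,"dy":0.03,"dz":0,"rx":0,"ry":0,"rz":0,"hand":0.02},{"dx":-0.01,"dy":0.015,"dz":0,"rx":0,"ry":0,"rz":0,"hand":0.02},{"dx":-0.01,"dy":0.015,"dz":0,"rx":0,"ry":0,"rz":0,"hand":0.02},{"dx":0,"dy":0,"dz":0,"rx":0,"ry":0,"rz":0,"hand":0.02}]'
python3 -m pendant '[{"dx":0,"dy":0,"dz":0,"rx":0,"ry":0,"rz":0,"hand":0.02},{"dx":0,"dy":0,"dz":0,"rx":0,"ry":0,"rz":0,"hand":0.02}]'
python3 - <<'E'
from h import *
im=snap('wrist'); save(im,'w6.png')
E
```

```text
clock: 15.38
position: [0.4824, 0.1115, 0.114]
ee_rot: [0.001, 1.0, -0.001, -0.001]
contact_force: [-1.0, 1.0, -2.1]
width: 0.0241
gripper_force: 29.7
clock: 15.55
position: [0.4862, 0.1144, 0.1142]
ee_rot: [-0.0, 1.0, 0.0, 0.001]
contact_force: [0.7, 0.5, -0.4]
width: 0.0239
gripper_force: 29.7
```

View pics/w6.png

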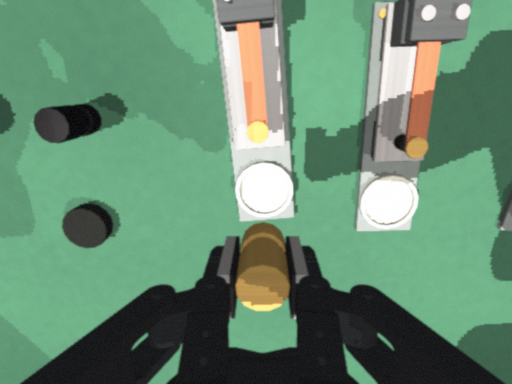

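The coupler is held upright with the left dish ahead at (264,189) and its button at (257,132). Checking the dish position from here.

Run:
```python
from h import *
im=snap('wrist')
r=(225,305,150,222); sub=im['frame'][r[2]:r[3],r[0]:r[1]]
g=cv2.inRange(cv2.cvtColor(sub,cv2.COLOR_RGB2HSV),(0,0,235),(179,40,255)); cs,_=cv2.findContours(g,cv2.RETR_EXTERNAL,cv2.CHAIN_APPROX_NONE); c=max(cs,key=cv2.contourArea); e=cv2.fitEllipse(c)
print(e[0][0]+r[0],e[0][1]+r[2],e[1],ray(im,264,189.5,.012)[:2],ray(im,e[0][0]+r[0],e[0][1]+r[2],.012)[:2],'tip',ray(im,257.5,132,.046)[:2],manip.get_state()['position'])
```

```text
264.0199890136719 190.32588958740234 (54.12149429321289, 56.65941619873047) [0.48670772 0.1136605 ] [0.48596159 0.11364072] tip [0.54021189 0.11852759] [0.48622343 0.11463969 0.11390088]
```

```bash
python3 -m pendant '[{"dx":0.001,"dy":0.001,"dz":0.03,"rx":0,"ry":0,"rz":0,"hand":0.02},{"dx":0,"dy":0,"dz":0.03,"rx":0,"ry":0,"rz":0,"hand":0.02},{"dx":0,"dy":0,"dz":0.015,"rx":0,"ry":0,"rz":0,"hand":0.02},{"dx":0,"dy":0,"dz":0.009,"rx":0,"ry":0,"rz":0,"hand":0.02},{"dx":0,"dy":0,"dz":0.003,"rx":0,"ry":0,"rz":0,"hand":0.02},{"dx":0,"dy":0,"dz":0,"rx":0,"ry":0,"rz":0,"hand":0.02},{"dx":0,"dy":0,"dz":0,"rx":0,"ry":0,"rz":0,"hand":0.02}]'
for i in 1 2; do python3 -m pendant '[{"dx":0,"dy":0,"dz":0.001,"rx":0,"ry":0,"rz":0,"hand":0.02},{"dx":0,"dy":0,"dz":0,"rx":0,"ry":0,"rz":0,"hand":0.02},{"dx":0,"dy":0,"dz":0,"rx":0,"ry":0,"rz":0,"hand":0.02}]'| grep -E 'pos|contact';done
```

```text
clock: 16.23
position: [0.4874, 0.1132, 0.0273]
ee_rot: [-0.0, 1.0, 0.001, 0.001]
contact_force: [-0.4, -0.4, -1.2]
width: 0.0243
gripper_force: 29.7
position: [0.4869, 0.1129, 0.0264]
contact_force: [-1.1, -0.1, 0.2]
position: [0.4863, 0.1128, 0.0248]
contact_force: [0.1, 1.2, -0.2]
```

```bash
for i in 1 2 3; do python3 -m pendant '[{"dx":0,"dy":0,"dz":0.0007,"rx":0,"ry":0,"rz":0,"hand":0.02},{"dx":0,"dy":0,"dz":0,"rx":0,"ry":0,"rz":0,"hand":0.02},{"dx":0,"dy":0,"dz":0,"rx":0,"ry":0,"rz":0,"hand":0.02}]'| grep -E 'pos|contact';done
```

```text
position: [0.4863, 0.1128, 0.0239]
contact_force: [0.8, 0.1, -0.7]
position: [0.4864, 0.1128, 0.0237]
contact_force: [-0.7, -0.1, 3.8]
position: [0.4864, 0.1128, 0.0237]
contact_force: [-3.2, -1.2, 10.4]
```

Seated on the dish floor: the height is stuck at 0.0237 m and the force is rising. Relaxing slightly, then opening and retreating upward.

```bash
python3 -m pendant '[{"dx":0,"dy":0,"dz":-0.0007,"rx":0,"ry":0,"rz":0,"hand":0.02},{"dx":0,"dy":0,"dz":0,"rx":0,"ry":0,"rz":0,"hand":0.03},{"dx":0,"dy":0,"dz":0,"rx":0,"ry":0,"rz":0,"hand":0.05},{"dx":0,"dy":0,"dz":0,"rx":0,"ry":0,"rz":0,"hand":0.05},{"dx":0,"dy":0,"dz":0,"rx":0,"ry":0,"rz":0,"hand":0.05},{"dx":0,"dy":0,"dz":-0.01,"rx":0,"ry":0,"rz":0,"hand":0.05},{"dx":0,"dy":0,"dz":-0.02,"rx":0,"ry":0,"rz":0,"hand":0.05},{"dx":0,"dy":0,"dz":-0.03,"rx":0,"ry":0,"rz":0,"hand":0.05},{"dx":0,"dy":0,"dz":-0.03,"rx":0,"ry":0,"rz":0,"hand":0.05},{"dx":-0.03,"dy":0,"dz":-0.02,"rx":0,"ry":0,"rz":0,"hand":0.05},{"dx":-0.03,"dy":0,"dz":0,"rx":0,"ry":0,"rz":0,"hand":0.05},{"dx":0,"dy":0,"dz":0,"rx":0,"ry":0,"rz":0,"hand":0.05}]'
python3 -m pendant '[{"dx":0,"dy":0,"dz":0,"rx":0,"ry":0,"rz":0,"hand":0.05},{"dx":0,"dy":0,"dz":0,"rx":0,"ry":0,"rz":0,"hand":0.05}]' | grep contact
python3 - <<'E'
from h import *
im=snap('wrist'); save(im,'w7.png'); print(im['P'])
for c,st in blobs(im,(22,80,120),(34,255,255),30): print(c,st,ray(im,*c,.053)[:2].round(4))
E
```

```text
clock: 18.48
position: [0.4202, 0.1127, 0.1336]
ee_rot: [0.0, 1.0, 0.001, -0.003]
contact_force: [-0.6, -0.3, -0.3]
width: 0.0501
gripper_force: 0.0
contact_force: [0.4, 0.7, -0.3]
[0.51029272 0.11359054 0.27537329]
[255.1  41.4] [245, 30, 22, 24, 413] [0.539  0.1183]
[415.   58.7] [403, 47, 24, 24, 408] [0.5286 0.0099]
[262.9 124.1] [247, 108, 33, 34, 836] [0.4848 0.113 ]
```

View pics/w7.png

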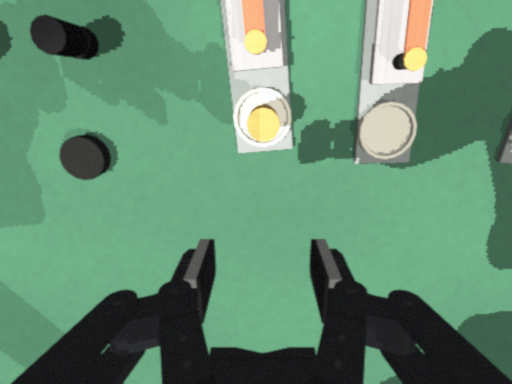

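The coupler stands upright in the left dish at (263,124). That is (0.485, 0.113), about 1–2 mm from the dish centre. The two buttons in view, (255,41) and (415,59), are free and nothing touches the robot.

```bash
python3 -c "
from rig import manip
print(manip.sign_off())"
```

```text
the job is handed in; nothing more can be done
None
```

I pressed all three fingers left to right, each peaking at about 12 N or less; the left was weakest (about 1 N near its stop, against roughly 6–8 N for the others), so the brass coupler now stands in its dish, and the job is handed in (no verdict was shown).

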